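# Leak-check the lid joint of a sample chamber

## Robot

A 7-joint arm with a two-finger parallel gripper is mounted at the origin on the work surface. World frame = base frame: x ahead of the robot, y to its left, z up, the work surface at z = 0. Lengths are in m, angles in rad, forces in N, time in s.
With the tool pointing down it reaches from about 0.425 to 0.95 m from the base axis. Payload 4.7 kg.
Tool frame: the origin (TCP) lies at the very end of the fingers, on their centre line; the grasp point (between the pads) lies 19 mm behind it; z points along the fingers, y is the line along which they close (so a half turn about z gives the same grasp; the last joint's range is limited). The gripper opens to 85 mm and grips with 20 to 120 N. Pads are 22 mm wide; open, the fingers measure 114 mm over their backs; the gripper's body (76 mm by 85 mm) begins 54 mm behind the grasp point. The pads swing forward as they close: fully open they stand 13 mm farther back than shut.
Start: joints at [-0.029, 0.469, -0.049, 1.532, 0.024, 1.141, -0.082], TCP at [0.675, 0, 0.231] pointing down, gripper open.
Joint ranges: [-2.59, 2.59], [-0.33, 1.99], [-1.39, 1.29], [0.1, 2.45], [-1.04, 4.18], [0.21, 1.99], [-2.66, 2.66]. Speed limits (rad/s): [2.57, 2.57, 3.14, 3.14, 3.14, 3.14, 3.14].

## Interface

Orientations are given as a unit quaternion [x, y, z, w].
In Python, from station import sense, camera, camera_model, sign_off gives the robot as it stands.
- The arm moves only by the tool carry_out, never from a script. Its argument "rows" is a list of rows, each a list of 3 entries, a list of its own where there are three numbers: the shift along the tool's x, y, z scaled (see below), then the turn, a rotation vector about the tool's x, y, z scaled (see below), then the closure, from -1 (fully open) to 1 (shut). A call has 1 to 10 rows; each row is the pose to reach, as a shift and turn from the pose commanded when the call began, along the tool's axes at that moment, turning the shorter way round; what a row does not reach only later rows make up. The controller multiplies each number of a shift by 0.3 m and each number of a turn by 180 degrees. A row lasts 1/8 s, in which the tool goes at most 62.5 mm and 10.7 degrees, less where a joint would pass 70% of its speed; a pose out of reach is approached as far as the arm can. A call with a number of a shift or a turn outside -1 to 1 is refused whole. A call with a gripper value outside its range is refused whole. The fingers move at their own pace and stop on an object; "squeeze" is the grip in N (left out, the last holds). Time passes only in rows, so rows that repeat a pose let the fingers close. It gives the time, the measured TCP pose, the force, the opening and the grip force at its end, in the units of the state.
- sense(): the state, without advancing time (a new reading comes with each control period).
- camera(name): name is "scene" or "side" or "wrist"; returns the picture (420x560x3 uint8, blue, green, red); there is no depth.
- camera_model(name): a dict with "fx", "fy", "cx", "cy" (pixels), "k1" (the pictures are not rectified: a ray, as slopes to the right and down, at radius r is drawn at 1 + k1 r^2 times it, then the intrinsics apply), "rvec" (rotation vector, rad) and "tvec" (3), from world to camera coordinates, as OpenCV has them. Camera axes: x right, y down, z forward; pixel columns grow to the right and rows downward; lengths in m; the calibration is good to about 2 mm. A picture is of the moment at which its call begins: read the wrist's pose just before it. camera_model takes no time and is no camera call; for the wrist camera it gives the pose at the moment of the call.
- sign_off(): hands the job in; it is judged then, once.
The state is a dict: "time": time; "joints": joint angles; "dq": joint speeds; "joint_efforts": joint torques, N m; "tool_pos": TCP position; "tcp_rot": TCP orientation; "contact_force": force on the tool from outside, world axes, zero at the start; "wrist_torque": the same for the moment, N m; "width": finger opening in m; "grip_force": force on a finger pad.
Only numpy, scipy, OpenCV 4.12 (cv2) and the standard library are available. Lean on these libraries where they do the work, as an engineer would, in place of code of your own. Each camera call takes 0.05 s, during which the arm holds its last target. There are 200 camera calls.

## Task

Shut the sample chamber's lid fully, then take the grey leak probe out of the white rack and run its nozzle tip slowly, at about 3 cm a second, along the seam where the lid meets the flange, on it or no more than a few millimetres off: start at the front corner by the brass stub, go along the whole front side, round the next corner and on along that short side to the hinge. Do not press the probe hard on the chamber, then stand it upright and fully down in a free hole of the rack and let go, with the lid still shut and the pipette, bottle, flask and dish left where they are.

Things in the scene. Friction and masses are not known exactly. Their poses are not given: they have to be found in the camera images.
- chamber: Low steel chamber fixed to the bench: tub with flat flange 160 (x) by 220 mm (y), flange top 55 mm up. Origin on the bench under its centre; -x side is the front, hinge at +x. Brass valve stub (14 mm across, 26 tall) on the flange at (-58, 99) mm. The shut lid covers x -55..55, y -75..75 mm; this outline, where lid meets flange over a black gasket, is the seam.
- lid (a joint): Hinge of the chamber's flat aluminium lid (110 x 150 x 8 mm, top 63.5 mm above the bench when shut), hinge line along the chamber's y at x = +55 mm, 55 mm above the bench. 0 rad = shut on the flange; grows as the front edge rises. It is stiff and stays where it is left; a light push shuts it.
- lid_bar (a point): Centre of the top face of the black grip bar on the lid (70 mm long along the hinge direction, 18 mm wide, 20 mm high), 85 mm from the hinge line; 83.5 mm above the bench when the lid is shut.
- pen: Pen-shaped grey leak probe, loose, 90 g, 150 mm long. Origin at the nozzle tip, z along the pen to its top. From the tip: tapered nozzle and round steel stem (10 mm across) to 60 mm, round collar (28 mm across) 60 to 68 mm, square body 22 x 22 mm (sides along its x, y) 68 to 150 mm. Starts upright in a rack hole, hanging by its collar, tip 10 mm above the bench.
- pen_tip (a point): Tip of the probe's nozzle (4 mm across).
- rack: White plastic tool rack fixed to the bench: a 60 mm (x) by 190 mm (y) plate, top 70 mm above the bench, 10 mm thick, with three 16 mm through holes in a row along its y, on end cheeks. Origin on the bench under its centre. One hole stays free at the start, one holds the probe, one the pipette.
- pipette: Bystander: glass dropping pipette with a dark round bulb (28 mm across), 102 mm tall, upright in one hole of the rack; the bulb rests on the plate and reaches 42 mm above it. Origin at its lower tip.
- bottle: Bystander: amber reagent bottle, 64 mm across, 150 mm tall. Origin under its base.
- flask: Bystander: stoppered conical glass flask, 80 mm across, 122 mm tall. Origin under its base.
- dish: Bystander: flat covered glass culture dish, 86 mm across, 20 mm tall. Origin under its base.
- hole0 (a point): Centre of rack hole 0 (16 mm across) at the plate's top face; hole 0 lies at y = -60 mm in the rack's frame.
- hole1 (a point): Centre of rack hole 1 (16 mm across) at the plate's top face; hole 1 lies at y = 0 mm in the rack's frame.
- hole2 (a point): Centre of rack hole 2 (16 mm across) at the plate's top face; hole 2 lies at y = 60 mm in the rack's frame.
- seam0 (a point): Seam point 0 of 9 in order: front side, near the end by the brass stub; on the flange top 3 mm outside the shut lid's edge, at (-58, 60) mm in the chamber's frame.
- seam1 (a point): Seam point 1 of 9 in order: front side; on the flange top 3 mm outside the shut lid's edge, at (-58, 30) mm in the chamber's frame.
- seam2 (a point): Seam point 2 of 9 in order: front side; on the flange top 3 mm outside the shut lid's edge, at (-58, 0) mm in the chamber's frame.
- seam3 (a point): Seam point 3 of 9 in order: front side; on the flange top 3 mm outside the shut lid's edge, at (-58, -30) mm in the chamber's frame.
- seam4 (a point): Seam point 4 of 9 in order: front side, near the far end, just before the corner; on the flange top 3 mm outside the shut lid's edge, at (-58, -60) mm in the chamber's frame.
- seam5 (a point): Seam point 5 of 9 in order: short side, just after the corner; on the flange top 3 mm outside the shut lid's edge, at (-40, -78) mm in the chamber's frame.
- seam6 (a point): Seam point 6 of 9 in order: short side; on the flange top 3 mm outside the shut lid's edge, at (-13, -78) mm in the chamber's frame.
- seam7 (a point): Seam point 7 of 9 in order: short side; on the flange top 3 mm outside the shut lid's edge, at (14, -78) mm in the chamber's frame.
- seam8 (a point): Seam point 8 of 9 in order: short side, near the hinge; on the flange top 3 mm outside the shut lid's edge, at (40, -78) mm in the chamber's frame.
Mind the look-alikes: they are no part of the job. Leave any turquoise look-alike of the pen alone.

How it is judged:
On the way, in this order (a step that is already met when the one before it is completed fails the run):
1. the lid is shut (hinge below 0.04 rad) (value of joint lid below 0.04 rad), for 0.2 s.
2. with the lid shut, the nozzle tip passes seam point 0 within 10 mm (distance between pen_tip and seam0 below 0.01 m and value of joint lid below 0.04 rad), for 0.12 s.
3. with the lid shut, the nozzle tip passes seam point 1 within 10 mm (distance between pen_tip and seam1 below 0.01 m and value of joint lid below 0.04 rad), for 0.12 s.
4. with the lid shut, the nozzle tip passes seam point 2 within 10 mm (distance between pen_tip and seam2 below 0.01 m and value of joint lid below 0.04 rad), for 0.12 s.
5. with the lid shut, the nozzle tip passes seam point 3 within 10 mm (distance between pen_tip and seam3 below 0.01 m and value of joint lid below 0.04 rad), for 0.12 s.
6. with the lid shut, the nozzle tip passes seam point 4 within 10 mm (distance between pen_tip and seam4 below 0.01 m and value of joint lid below 0.04 rad), for 0.12 s.
7. with the lid shut, the nozzle tip passes seam point 5 within 10 mm (distance between pen_tip and seam5 below 0.01 m and value of joint lid below 0.04 rad), for 0.12 s.
8. with the lid shut, the nozzle tip passes seam point 6 within 10 mm (distance between pen_tip and seam6 below 0.01 m and value of joint lid below 0.04 rad), for 0.12 s.
9. with the lid shut, the nozzle tip passes seam point 7 within 10 mm (distance between pen_tip and seam7 below 0.01 m and value of joint lid below 0.04 rad), for 0.12 s.
10. with the lid shut, the nozzle tip passes seam point 8 within 10 mm (distance between pen_tip and seam8 below 0.01 m and value of joint lid below 0.04 rad), for 0.12 s.
At the end, for the whole second after the job is handed in: The probe stands released and still in a hole of the rack: tip within 8 mm of the hole's axis and at least 56 mm below the plate's top, tilted less than 0.08 rad; the lid is shut to under 0.04 rad (((horizontal distance between pen_tip and hole0 below 0.008 m and z of pen_tip in the frame of hole0 below -0.056 m) or (horizontal distance between pen_tip and hole1 below 0.008 m and z of pen_tip in the frame of hole1 below -0.056 m) or (horizontal distance between pen_tip and hole2 below 0.008 m and z of pen_tip in the frame of hole2 below -0.056 m)) and angle between pen's own z axis and vertical below 0.08 rad and linear speed of pen below 0.02 m/s and value of joint lid below 0.04 rad); the robot touches nothing.
It fails at once if the pipette, bottle, flask or dish is moved more than 30 mm or tipped over 0.4 rad (distance of any of pipette, bottle, flask, dish from where it was at the start of the episode above 0.03 m or angle between any of pipette, bottle, flask, dish's own z axis and vertical above 0.4 rad).
It fails at once if the probe is pressed on the chamber or its lid with more than 25 N (contact force between pen and chamber above 25 N).
It fails at once if the probe moves faster than 10 cm/s while its tip is at the seam (linear speed of pen above 0.1 m/s and (distance between pen_tip and seam1 below 0.01 m or distance between pen_tip and seam2 below 0.01 m or distance between pen_tip and seam3 below 0.01 m or distance between pen_tip and seam6 below 0.01 m or distance between pen_tip and seam7 below 0.01 m)).
It also fails if it takes over 72 s, if anything falls off the work surface, if the arm or the gripper's body presses on something with over 40 N, if the wrist force passes 120 N, or if a joint passes its speed limit or range.

## Working session

There is one attempt and no reset: what is moved stays moved. The work goes in short steps, Python scripts to look and compute and a tool call to move; the robot and the scene stay as the last step left them, time stands still between calls to the robot, and variables do not carry over. Pictures are saved under pics/ and viewed, at most 10 in all, crops included, and the job is handed in when it is done.

Besides the shell and the picture viewer there is one more tool, called after "Request:" as a command line: name --argument value ..., lists and objects as JSON in quotes. carry_out: Moves the arm, as the interface text tells. Its arguments: {"type":"object","properties":{"rows":{"type":"array"},"squeeze":{"type":"number"}},"required":["rows"]}

```bash
mkdir -p pics; ls; python3 - <<'E'
from station import *
import cv2
s=sense();print(s)
for n in("scene","side"):
    cv2.imwrite(f"pics/{n}0.png",camera(n)); print(n,camera_model(n))
E
```

```text
pics
{'time': 0.0, 'joints': array([-0.02890384,  0.46946601, -0.04861064,  1.53370233,  0.02408257,
        1.14100895, -0.08229034]), 'dq': array([-0.00074481, -0.00022853,  0.00062634,  0.00145561, -0.00053282,
       -0.00095488,  0.00045804]), 'joint_efforts': array([ 1.18357209e-03, -5.10321057e+01, -4.63755790e-02, -2.37716943e+01,
        1.05899444e-02,  7.35067850e-03,  1.56414734e-05]), 'tool_pos': array([6.74406513e-01, 2.70039300e-05, 2.30241349e-01]), 'tcp_rot': array([ 7.07088029e-01,  7.07124826e-01, -7.24960097e-04, -6.88611631e-04]), 'contact_force': array([-0.22014903, -0.32683874,  0.1329316 ]), 'wrist_torque': array([ 0.03168223, -0.01295295,  0.00268282]), 'grip_force': 0.0, 'width': 0.0850521531445347}
scene {'fx': 476.76753796210767, 'fy': 476.76753796210767, 'cx': 275.9054495248083, 'cy': 207.03925108080287, 'k1': -0.0056769834677275425, 'rvec': array([ 1.11195454,  2.5665934 , -0.80451782]), 'tvec': array([ 0.45367925, -0.32768252,  1.73011274])}
side {'fx': 445.5607364142311, 'fy': 445.5607364142311, 'cx': 285.10180743547494, 'cy': 211.68481677662692, 'k1': -0.008381544908305366, 'rvec': array([ 2.44117198, -0.10011244,  0.06339902]), 'tvec': array([-0.62813429,  0.0585459 ,  1.09960655])}
```

View pics/scene0.png

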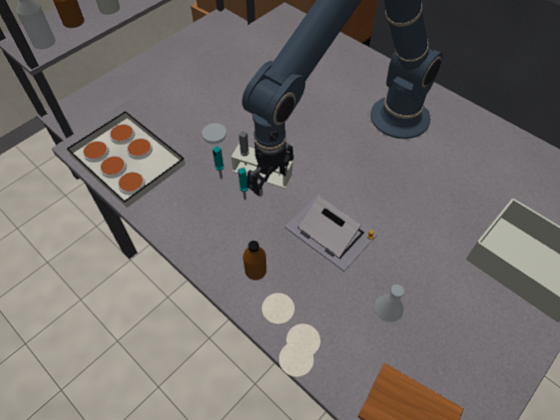

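View pics/side0.png

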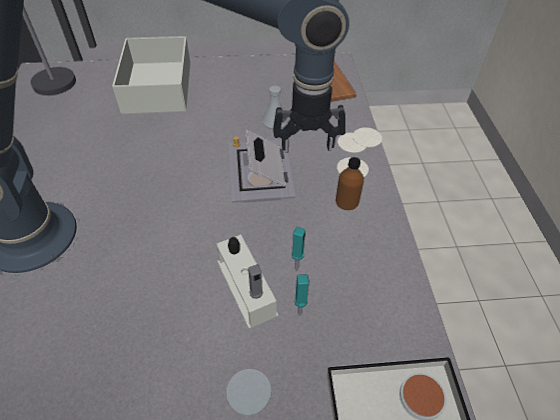

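```bash
python3 - <<'E'
import cv2,numpy as np
a=cv2.imread("pics/side0.png");b=cv2.imread("pics/scene0.png")
f=lambda i,x,y,w,h,k:cv2.resize(i[y:y+h,x:x+w],None,fx=k,fy=k,interpolation=cv2.INTER_CUBIC)
cv2.imwrite("pics/c1.png",np.hstack([f(a,205,225,80,110,5),f(a,225,125,80,110,5)]))
cv2.imwrite("pics/c2.png",np.hstack([f(b,280,190,100,80,4),f(b,220,120,100,80,4)]))
E
```

```text
(no output)
```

View pics/c1.png

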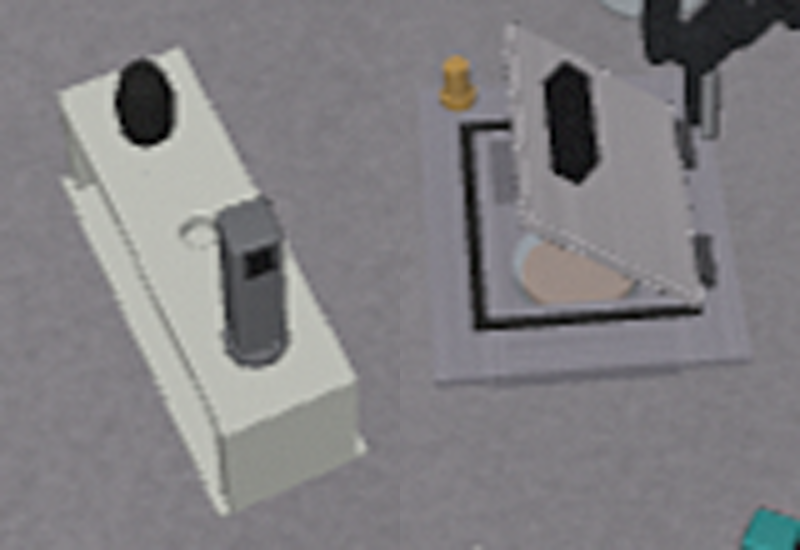

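View pics/c2.png

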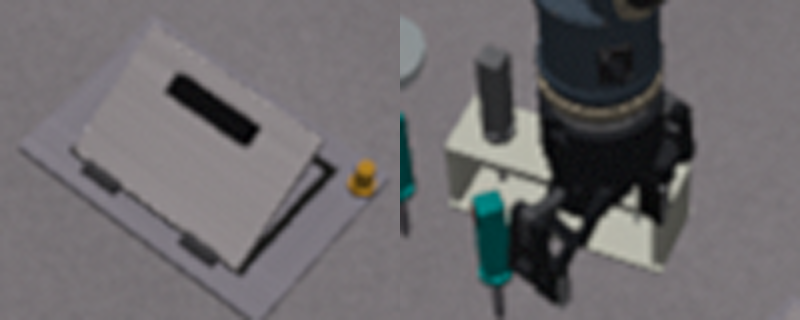

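```bash
cat > h.py <<'E'
import cv2,numpy as np
from station import *
from scipy.optimize import least_squares
from scipy.spatial.transform import Rotation as R
def proj(m,P):
    P=np.atleast_2d(P)@R.from_rotvec(m["rvec"]).as_matrix().T+m["tvec"]
    s=P[:,:2]/P[:,2:]; s=s*(1+m["k1"]*(s**2).sum(1,keepdims=True))
    return s*[m["fx"],m["fy"]]+[m["cx"],m["cy"]]
def ray(m,uv,z):
    f=lambda p:(proj(m,[p[0],p[1],z])-uv).ravel()
    return least_squares(f,[.6,0]).x
def T(p,L):
    L=np.atleast_2d(np.array(L,float)); c,s=np.cos(p[2]),np.sin(p[2])
    return np.c_[p[0]+c*L[:,0]-s*L[:,1],p[1]+s*L[:,0]+c*L[:,1],L[:,2]]
def fit(obs,p0):
    f=lambda p:np.concatenate([(proj(m,T(p,L))-uv).ravel() for m,L,uv in obs])
    return least_squares(f,p0,loss='soft_l1')
E
python3 - <<'E'
from h import *
S,C=camera_model("side"),camera_model("scene")
n=lambda *a:np.round(a,4)
g=[-.08,.08,.11,-.11]
L=[[-.08,-.11,.055],[.08,-.11,.055],[-.08,.11,.055],[-.058,.099,.055],[-.058,.099,.081]]
so=(S,L,np.array([[232.4,201],[294.8,196.6],[228.6,142],[236.6,145.8],[236.2,136.8]]))
L2=[[.08,-.11,.055],[.08,.11,.055],[-.08,.11,.055],[-.058,.099,.055],[-.058,.099,.081]]
print("base guess",ray(S,[263,170],.055))
so2=(C,[[.08,-.11,.055],[.08,.11,.055],[-.058,.099,.055],[-.058,.099,.081]],np.array([[285,226.75],[343.75,270],[370.5,237],[371.5,231]]))
b=None
for yaw in np.arange(-3,3.2,.6):
    r=fit([so,so2],[*ray(S,[263,170],.055),yaw])
    if b is None or r.cost<b.cost:b=r
ch=b.x;print("chamber",n(*ch),b.cost,np.round(b.fun,1))
def lid(a):
    out=[]
    for m,ys,uv in((S,(.075,-.075),[[247.6,130],[249.4,168]]),(C,(-.075,.075),[[317.5,196.3],[360,225]])):
        P=[[.055-.11*np.cos(a)-.0085*np.sin(a),y,.055+.11*np.sin(a)+.0085*np.cos(a)] for y in ys]
        out.append((proj(m,T(ch,P))-uv).ravel())
    return np.concatenate(out)
r=least_squares(lambda a:lid(a[0]),[.6]);print("lid",r.x,np.round(r.fun,1))
uv=np.array([[217,243.6],[241,234.4],[276,301],[249,312]])
b=None
for yaw in np.arange(-1.5,1.6,.6):
    r=fit([(S,[[-.03,.095,.07],[.03,.095,.07],[.03,-.095,.07],[-.03,-.095,.07]],uv),(S,[[0,0,.07]],np.array([[244.8,271.2]]))],[.6,-.3,yaw])
    if b is None or r.cost<b.cost:b=r
rk=b.x;print("rack",n(*rk),b.cost,np.round(b.fun,1)); print("holes -60,0,60",n(T(rk,[[0,-.06,.07],[0,0,.07],[0,.06,.07]])))
print("bottle",ray(S,[347,205],0),"flask",ray(S,[272,124],0),"dish",ray(S,[249,391],.02),"teal",ray(S,[297,268],0),ray(S,[299,313],0))
W=camera_model("wrist");print("wrist",W)
for k in range(9):pass
print("seam",n(T(ch,[[-.058,.06,.055],[-.058,-.078,.055],[.04,-.078,.055]])))
E
```

```text
base guess [0.58254947 0.13308097]
chamber [0.5758 0.1406 0.0257] 2.5167284279372923 [-0.6  0.1  0.6 -0.1  0.2  0.7  0.2 -1.   0.   0.8 -0.3 -0.8  0.8  0.6
 -0.1 -0.7  0.3  0.5]
lid [0.75130604] [-2.1 -3.2 -0.3 -1.5  2.1 -3.2  2.2 -2.8]
rack [ 0.5252 -0.1882  0.3604] 0.3131832376004373 [-0.4 -0.3  0.2 -0.   0.   0.1  0.1  0.4  0.1 -0.3]
holes -60,0,60 [[[ 0.5464 -0.2443  0.07  ]
  [ 0.5252 -0.1882  0.07  ]
  [ 0.5041 -0.132   0.07  ]]]
bottle [0.7996647  0.04170968] flask [0.6244607  0.39081302] dish [ 0.52308418 -0.42652812] teal [ 0.6460759  -0.14481268] [ 0.63807577 -0.26133263]
wrist {'fx': 302.9447348367969, 'fy': 302.9447348367969, 'cx': 285.0672462059341, 'cy': 205.98848867748822, 'k1': -0.02124589653061478, 'rvec': array([-2.85707338e+00, -1.17227205e-03,  1.37419502e-03]), 'tvec': array([-0.67465824, -0.03574433,  0.37767487])}
seam [[[0.5163 0.1991 0.055 ]
  [0.5198 0.0612 0.055 ]
  [0.6178 0.0637 0.055 ]]]
```

Request:
carry_out --rows '[[[0.12,-0.11,0],[0,0,0],1],[[0.24,-0.22,0],[0,0,0],1],[[0.36,-0.33,0],[0,0,0],1],[[0.466,-0.439,0],[0,0,0],1],[[0.466,-0.439,0.1],[0,0,0],1],[[0.466,-0.439,0.2],[0,0,0],1],[[0.466,-0.439,0.26],[0,0,0],1],[[0.466,-0.439,0.3],[0,0,0],1],[[0.466,-0.439,0.34],[0,0,0],1],[[0.466,-0.439,0.37],[0,0,0],1]]' --squeeze 40

```text
time: 1.35
tool_pos: [0.5413, 0.1399, 0.1202]
tcp_rot: [0.707, 0.707, -0.002, -0.001]
contact_force: [-13.8, -0.6, 13.6]
width: -0.0001
grip_force: 8.6
```

Request:
carry_out --rows '[[[0,0,0.02],[0,0,0],1],[[0,0,0.04],[0,0,0],1],[[0,0,0.06],[0,0,0],1],[[0,0,0.08],[0,0,0],1],[[0,0,0.095],[0,0,0],1],[[0,0,0.105],[0,0,0],1],[[0,0,0.112],[0,0,0],1],[[0,0,0.116],[0,0,0],1],[[0,0,0.118],[0,0,0],1],[[0,0,0.118],[0,0,0],1]]'

```text
time: 2.6
tool_pos: [0.5264, 0.1394, 0.081]
tcp_rot: [0.706, 0.708, -0.015, -0.01]
contact_force: [-31.3, -0.4, 14.4]
width: 0.0001
grip_force: 16.9
```

Request:
carry_out --rows '[[[0,0,-0.05],[0,0,0],1],[[0,0,-0.12],[0,0,0],1],[[0,0,-0.25],[0,0,0],1],[[0,0,-0.3],[0,0,0],1]]'

```text
time: 3.1
tool_pos: [0.5452, 0.1401, 0.1771]
tcp_rot: [0.707, 0.707, 0.002, 0.001]
contact_force: [0.2, 0.5, -0.3]
width: 0.0001
grip_force: 0.0
```

```bash
python3 - <<'E'
from h import *
s=sense();print(s["tool_pos"],s["contact_force"])
f=lambda i,x,y,w,h,k:cv2.resize(i[y:y+h,x:x+w],None,fx=k,fy=k,interpolation=cv2.INTER_CUBIC)
cv2.imwrite("pics/d1.png",np.hstack([f(camera("side"),220,110,100,100,4),f(camera("scene"),280,180,100,100,4)]))
E
```

```text
[0.54517589 0.140142   0.17705957] [ 0.1850194   0.52151338 -0.30675618]
```

View pics/d1.png

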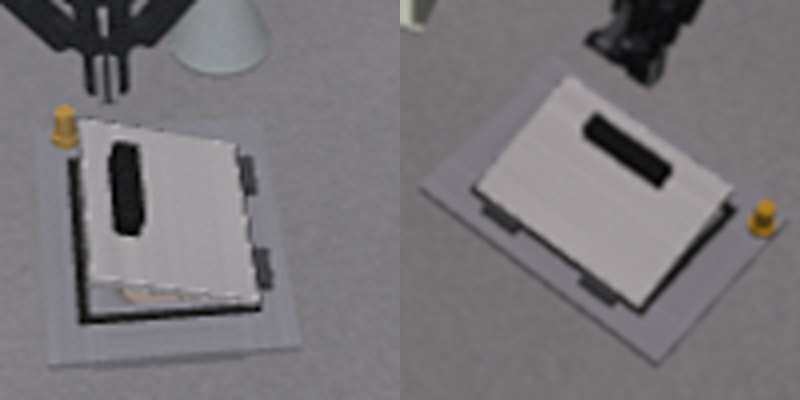

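Request:
carry_out --rows '[[[0,0.04,0],[0,0,0],1],[[0,0.04,0.1],[0,0,0],1],[[0,0.04,0.18],[0,0,0],1],[[0,0.04,0.22],[0,0,0],1],[[0,0.04,0.25],[0,0,0],1],[[0,0.04,0.27],[0,0,0],1],[[0,0.04,0.285],[0,0,0],1],[[0,0.04,0.296],[0,0,0],1],[[0,0.04,0.302],[0,0,0],1],[[0,0.04,0.302],[0,0,0],1]]'

```text
time: 4.45
tool_pos: [0.5557, 0.1399, 0.0843]
tcp_rot: [0.707, 0.707, 0.001, 0.0]
contact_force: [0.5, -0.3, 0.4]
width: 0.0001
grip_force: 0.0
```

Request:
carry_out --rows '[[[0,0,0.004],[0,0,0],1],[[0,0,0.008],[0,0,0],1],[[0,0,0.011],[0,0,0],1],[[0,0,0.011],[0,0,0],1]]'

```text
time: 4.95
tool_pos: [0.5558, 0.1399, 0.0834]
tcp_rot: [0.707, 0.707, 0.0, 0.0]
contact_force: [-6.3, -1.4, 16.5]
width: -0.0
grip_force: 8.0
```

Request:
carry_out --rows '[[[0,0,-0.15],[0,0,0],1],[[0,0,-0.35],[0,0,0],1],[[-0.15,0,-0.5],[0,0,0],1],[[-0.32,0,-0.6],[0,0,0],1],[[-0.5,0,-0.6],[0,0,0],-1],[[-0.68,0,-0.6],[0,0,0],-1],[[-0.85,-0.03,-0.6],[0,0,0],-1],[[-1,-0.03,-0.6],[0,0,0],-1]]'

```text
time: 5.95
tool_pos: [0.5458, -0.1627, 0.2612]
tcp_rot: [0.708, 0.707, 0.0, 0.001]
contact_force: [0.4, 0.9, -1.0]
width: 0.072
grip_force: 0.0
```

Request:
carry_out --rows '[[[-0.15,0,0],[0,0,0],-1],[[-0.28,0,0],[0,0,0],-1],[[-0.28,0,0],[0,0,0],-1],[[-0.28,0,0],[0,0,0],-1]]'

```text
time: 6.45
tool_pos: [0.5465, -0.2435, 0.2608]
tcp_rot: [0.707, 0.707, 0.0, -0.0]
contact_force: [-0.3, 0.4, 0.1]
width: 0.0853
grip_force: 0.0
```

```bash
python3 - <<'E'
from h import *
s=sense();print(s["tool_pos"],s["tcp_rot"])
W=camera_model("wrist");im=camera("wrist")
cv2.imwrite("pics/w1raw.png",im)
import pickle;pickle.dump(W,open("w1.pkl","wb"))
f=lambda i,x,y,w,h,k:cv2.resize(i[y:y+h,x:x+w],None,fx=k,fy=k,interpolation=cv2.INTER_CUBIC)
u=proj(W,[[.546,-.244,.16],[.546,-.244,.07],[.5252,-.1882,.07]]);print(u)
x,y=(u[:2].mean(0)-[70,75]).astype(int);x=max(x,0);y=max(y,0);print(x,y)
side=camera("side");cv2.imwrite("pics/side2.png",side)
a=f(im,x,y,130,150,4); b=f(side,225,125,75,75,4)
b=cv2.copyMakeBorder(b,0,600-b.shape[0],0,0,cv2.BORDER_CONSTANT)
cv2.imwrite("pics/w1.png",np.hstack([a[:600],b])[:, :800])
E
```

```text
[ 0.54653774 -0.24350172  0.26079341] [ 7.06914375e-01  7.07299052e-01  3.12130756e-04 -1.41191566e-04]
[[283.81387273 208.13352532]
 [284.0587732  185.08851849]
 [264.6266498  134.01319825]]
213 121
```

View pics/w1.png

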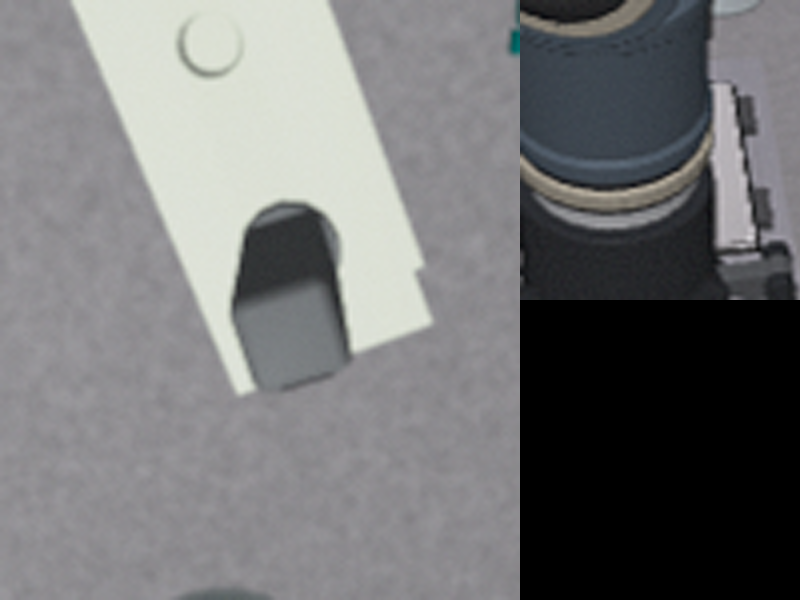

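```bash
python3 - <<'E'
from h import *
import pickle;W=pickle.load(open("w1.pkl","rb"))
a=.011
r=fit([(W,[[-a,a,.16],[a,a,.16],[a,-a,.16],[-a,-a,.16]],np.array([[271.75,198.5],[295.5,192.5],[300.5,211],[277.3,218.5]]))],[.546,-.244,.3])
print(r.x,np.round(r.fun,1))
print("hole1",ray(W,[265.5,131.8],.07))
# rack refine w/ wrist corners
print("plate end corners",ray(W,[213+238/4,121+396/4],.07),ray(W,[213+433/4,121+322/4],.07), T([.5252,-.1882,.3604],[[-.03,-.095,.07],[.03,-.095,.07]]))
E
```

```text
[ 0.54804354 -0.24196757  0.27017547] [-1.9 -1.6  0.1 -2.5  1.9  3.6 -0.1  2.7]
hole1 [ 0.52617197 -0.18589214]
plate end corners [ 0.53262052 -0.28530292] [ 0.58833188 -0.26302848] [[ 0.53062894 -0.28767626  0.07      ]
 [ 0.58677429 -0.26651735  0.07      ]]
```

Request:
carry_out --rows '[[[0.003,0.003,0.1],[0,0,-0.045],-1],[[0.003,0.003,0.2],[0,0,-0.089],-1],[[0.003,0.003,0.3],[0,0,-0.089],-1],[[0.003,0.003,0.4],[0,0,-0.089],-1],[[0.003,0.003,0.48],[0,0,-0.089],-1],[[0.003,0.003,0.543],[0,0,-0.089],-1],[[0.003,0.003,0.543],[0,0,-0.089],-1],[[0.003,0.003,0.543],[0,0,-0.089],0]]' --squeeze 40

```text
time: 7.55
tool_pos: [0.548, -0.2432, 0.099]
tcp_rot: [0.601, 0.799, 0.0, 0.001]
contact_force: [0.4, -0.0, 0.1]
width: 0.0698
grip_force: 0.0
```

Request:
carry_out --rows '[[[0,0,0],[0,0,0],1],[[0,0,0],[0,0,0],1],[[0,0,0],[0,0,0],1],[[0,0,0],[0,0,0],1],[[0,0,0],[0,0,0],1],[[0,0,0],[0,0,0],1]]' --squeeze 60

```text
time: 8.3
tool_pos: [0.5476, -0.2435, 0.0988]
tcp_rot: [0.602, 0.799, 0.0, 0.001]
contact_force: [-0.8, 0.1, 5.7]
width: 0.0212
grip_force: 58.6
```

Request:
carry_out --rows '[[[0,0,-0.05],[0,0,0],1],[[0,0,-0.15],[0,0,0],1],[[0,0,-0.28],[0,0,0],1],[[0,0,-0.41],[0,0,0],1],[[0,0,-0.5],[0,0,0],1],[[0.12,0.025,-0.5],[0,0,0],1],[[0.28,0.06,-0.5],[0,0,0],1],[[0.44,0.094,-0.5],[0,0,0],1],[[0.6,0.127,-0.5],[0,0,0],1],[[0.75,0.159,-0.5],[0,0,0],1]]'

```text
time: 9.55
tool_pos: [0.5303, -0.012, 0.2485]
tcp_rot: [0.601, 0.799, 0.0, 0.0]
contact_force: [1.0, 0.6, -0.6]
width: 0.0216
grip_force: 58.2
```

Request:
carry_out --rows '[[[0.16,0.034,0],[0,0,0],1],[[0.32,0.068,0],[0,0,0],1],[[0.48,0.102,0],[0,0,0],1],[[0.64,0.136,0],[0,0,0],1],[[0.75,0.158,0],[0,0,0],1],[[0.75,0.158,0],[0,0,0],1],[[0.75,0.158,0.1],[0,0,0],1],[[0.75,0.158,0.2],[0,0,0],1],[[0.75,0.158,0.27],[0,0,0],1],[[0.75,0.158,0.27],[0,0,0],1]]'

```text
time: 10.8
tool_pos: [0.5135, 0.2135, 0.1657]
tcp_rot: [0.602, 0.798, -0.002, -0.001]
contact_force: [0.8, 0.8, -0.8]
width: 0.0216
grip_force: 58.3
```

```bash
python3 - <<'E'
from h import *
s=sense();p=s["tool_pos"];print(p,s["tcp_rot"],s["width"],s["grip_force"])
W=camera_model("wrist");im=camera("wrist");sd=camera("side");sc=camera("scene")
ch=[.5758,.1406,.0257]
t=p-[0,0,.0888]
f=lambda i,x,y,w,h,k:cv2.resize(i[y:y+h,x:x+w],None,fx=k,fy=k,interpolation=cv2.INTER_CUBIC)
L=[[-.058,.06,.055],[-.055,.075,.055],[-.055,-.075,.055],[-.058,.099,.081]]
for n,m in(("wrist",W),("side",camera_model("side")),("scene",camera_model("scene"))):
    print(n,np.round(proj(m,np.r_[[t],T(ch,L)]),1).tolist())
for n,i in zip(("wrist","side","scene"),(im,sd,sc)): cv2.imwrite(f"pics/e_{n}.png",i)
import pickle;pickle.dump((W,p),open("w2.pkl","wb"))
cv2.imwrite("pics/e.png",np.hstack([f(im,160,0,300,400,1.5)[:, :],f(sd,215,110,70,120,5)[:600]])[:600,:800])
E
```

```text
[0.51352815 0.21350144 0.16571395] [ 6.02335643e-01  7.98240089e-01 -2.02458067e-03 -6.59764107e-04] 0.02159291289236575 58.30060422420502
wrist [[284.6, 211.4], [283.3, 219.8], [290.9, 204.8], [252.8, 343.3], [295.7, 184.1]]
side [[235.9, 144.7], [237.5, 154.3], [238.3, 150.5], [241.1, 190.1], [236.2, 137.6]]
scene [[365.1, 226.9], [359.5, 228.7], [363.0, 232.2], [322.7, 204.2], [371.8, 231.5]]
```

View pics/e.png

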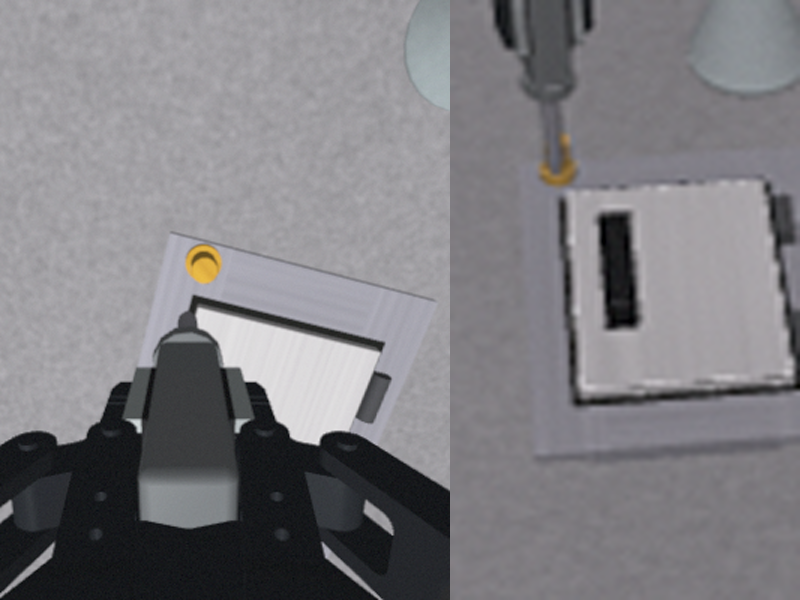

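```bash
python3 - <<'E'
from h import *
import pickle;W,p=pickle.load(open("w2.pkl","rb"))
L=[[-.055,.075,.0635],[.055,.075,.0635],[-.08,.11,.055],[.08,.11,.055]]
uv=np.array([[292.7,204.7],[414.7,233.3],[273.3,155.3],[450,199.3]])
r=fit([(W,L,uv)],[.5758,.1406,.0257]);print(r.x,np.round(r.fun,1))
print(np.round(proj(W,T([.5758,.1406,.0257],L))-uv,1))
print("tip wrist",ray(W,[285.3,208.5],p[2]-.0888),"side",ray(camera_model("side"),[236.6,144.6],p[2]-.0888),p)
E
```

```text
[0.57656213 0.14419431 0.03966177] [-1.  -0.2  0.6  0.2 -0.8 -0.1  2.5  0.3]
[[-1.6  2.9]
 [-1.1  4.8]
 [-0.8  3. ]
 [ 1.1  5.5]]
tip wrist [0.51335759 0.21600354] side [0.51553244 0.21394691] [0.51352815 0.21350144 0.16571395]
```

Request:
carry_out --rows '[[[0.005,0.008,0.01],[0,0,0],1],[[0.005,0.008,0.02],[0,0,0],1],[[0.005,0.008,0.03],[0,0,0],1],[[0.005,0.008,0.04],[0,0,0],1],[[0.005,0.008,0.05],[0,0,0],1],[[0.005,0.008,0.06],[0,0,0],1],[[0.005,0.008,0.06],[0,0,0],1]]'

```text
time: 11.82
tool_pos: [0.5161, 0.2175, 0.1488]
tcp_rot: [0.602, 0.799, -0.0, -0.0]
contact_force: [-0.1, -0.1, -0.7]
width: 0.0215
grip_force: 58.3
```

Request:
carry_out --rows '[[[-0.0126,-0.0032,0.003],[0,0,0],1],[[-0.0252,-0.0065,0.005],[0,0,0],1],[[-0.0378,-0.0097,0.005],[0,0,0],1],[[-0.0504,-0.013,0.005],[0,0,0],1],[[-0.063,-0.0162,0.005],[0,0,0],1],[[-0.0756,-0.0194,0.005],[0,0,0],1],[[-0.0882,-0.0227,0.005],[0,0,0],1],[[-0.1008,-0.0259,0.005],[0,0,0],1],[[-0.1134,-0.0292,0.005],[0,0,0],1],[[-0.126,-0.0324,0.005],[0,0,0],1]]'

```text
time: 13.08
tool_pos: [0.5172, 0.1785, 0.1476]
tcp_rot: [0.602, 0.799, -0.0, -0.0]
contact_force: [-3.5, 2.4, -0.4]
width: 0.0219
grip_force: 58.2
```

Request:
carry_out --rows '[[[-0.0116,-0.0064,0],[0,0,0],1],[[-0.0234,-0.0129,0],[0,0,0],1],[[-0.036,-0.0161,0],[0,0,0],1],[[-0.0486,-0.0194,0],[0,0,0],1],[[-0.0612,-0.0226,0],[0,0,0],1],[[-0.0738,-0.0258,0],[0,0,0],1],[[-0.0864,-0.0291,0],[0,0,0],1],[[-0.099,-0.0323,0],[0,0,0],1],[[-0.1116,-0.0356,0],[0,0,0],1],[[-0.1242,-0.0388,0],[0,0,0],1]]'

```text
time: 14.32
tool_pos: [0.5165, 0.1393, 0.1476]
tcp_rot: [0.602, 0.799, 0.0, 0.0]
contact_force: [0.7, 0.5, -1.5]
width: 0.0214
grip_force: 58.3
```

```bash
python3 - <<'E'
from h import *
s=sense();p=s["tool_pos"];print(p,s["contact_force"])
W=camera_model("wrist");im=camera("wrist");sd=camera("side");sc=camera("scene")
ch=[.5765,.1412,.031]
t=p-[0,0,.0888]
L=[[-.055,p[1]-.1412,.055]]
for n,m in(("wrist",W),("side",camera_model("side")),("scene",camera_model("scene"))):
    print(n,np.round(proj(m,np.r_[[t],T(ch,L)]),1).tolist())
f=lambda i,x,y,w,h,k:cv2.resize(i[y:y+h,x:x+w],None,fx=k,fy=k,interpolation=cv2.INTER_CUBIC)
cv2.imwrite("pics/g.png",np.hstack([f(im,225,120,90,120,5),f(sd,215,130,70,120,5)])[:600,:800])
E
```

```text
[0.51654871 0.13934486 0.14764033] [ 0.74546256  0.48841243 -1.4555929 ]
wrist [[284.2, 211.6], [289.6, 213.7]]
side [[238.0, 168.5], [240.0, 169.9]]
scene [[343.5, 216.4], [341.9, 217.8]]
```

View pics/g.png

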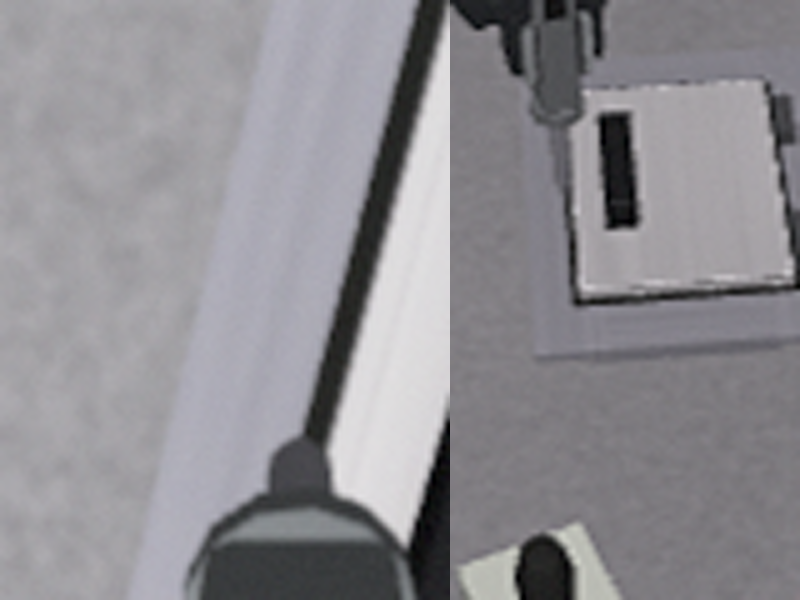

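Request:
carry_out --rows '[[[-0.0127,-0.0032,0],[0,0,0],1],[[-0.0254,-0.0065,0],[0,0,0],1],[[-0.0381,-0.0097,0],[0,0,0],1],[[-0.0508,-0.013,0],[0,0,0],1],[[-0.0635,-0.0162,0],[0,0,0],1],[[-0.0762,-0.0194,0],[0,0,0],1],[[-0.0889,-0.0227,0],[0,0,0],1],[[-0.1016,-0.0259,0],[0,0,0],1],[[-0.1143,-0.0292,0],[0,0,0],1],[[-0.127,-0.0324,0],[0,0,0],1]]'

```text
time: 15.72
tool_pos: [0.5177, 0.1, 0.1476]
tcp_rot: [0.602, 0.799, 0.0, 0.0]
contact_force: [0.4, -1.4, -1.0]
width: 0.0216
grip_force: 58.3
```

Request:
carry_out --rows '[[[-0.0127,-0.0032,0],[0,0,0],1],[[-0.0254,-0.0065,0],[0,0,0],1],[[-0.0381,-0.0097,0],[0,0,0],1],[[-0.0508,-0.013,0],[0,0,0],1],[[-0.0635,-0.0162,0],[0,0,0],1],[[-0.0762,-0.0194,0],[0,0,0],1],[[-0.0889,-0.0227,0],[0,0,0],1],[[-0.1016,-0.0259,0],[0,0,0],1],[[-0.1143,-0.0292,0],[0,0,0],1],[[-0.127,-0.0324,0],[0,0,0],1]]'

```text
time: 16.98
tool_pos: [0.5189, 0.0607, 0.1476]
tcp_rot: [0.602, 0.799, 0.0, 0.0]
contact_force: [0.6, -0.2, -2.1]
width: 0.0213
grip_force: 58.3
```

Request:
carry_out --rows '[[[-0.0032,0.0125,0],[0,0,0],1],[[-0.0064,0.0249,0],[0,0,0],1],[[-0.0096,0.0374,0],[0,0,0],1],[[-0.0128,0.0498,0],[0,0,0],1],[[-0.016,0.0623,0],[0,0,0],1],[[-0.0193,0.0748,0],[0,0,0],1],[[-0.0225,0.0872,0],[0,0,0],1],[[-0.0257,0.0997,0],[0,0,0],1],[[-0.0289,0.1121,0],[0,0,0],1],[[-0.0321,0.1246,0],[0,0,0],1]]'

```text
time: 18.23
tool_pos: [0.5577, 0.062, 0.1476]
tcp_rot: [0.602, 0.799, 0.0, 0.0]
contact_force: [-0.5, -0.4, -0.8]
width: 0.0214
grip_force: 58.3
```

Request:
carry_out --rows '[[[-0.0032,0.0125,0],[0,0,0],1],[[-0.0064,0.0249,0],[0,0,0],1],[[-0.0096,0.0374,0],[0,0,0],1],[[-0.0128,0.0498,0],[0,0,0],1],[[-0.016,0.0623,0],[0,0,0],1],[[-0.0193,0.0748,0],[0,0,0],1],[[-0.0225,0.0872,0],[0,0,0],1],[[-0.0257,0.0997,0],[0,0,0],1],[[-0.0289,0.1121,0],[0,0,0],1],[[-0.0321,0.1246,0],[0,0,0],1]]'

```text
time: 19.48
tool_pos: [0.5963, 0.0631, 0.1476]
tcp_rot: [0.602, 0.799, 0.0, 0.0]
contact_force: [-0.3, -0.1, -1.9]
width: 0.0213
grip_force: 58.3
```

Request:
carry_out --rows '[[[-0.0032,0.0125,0],[0,0,0],1],[[-0.0064,0.0249,0],[0,0,0],1],[[-0.0096,0.0374,0],[0,0,0],1],[[-0.0128,0.0498,0],[0,0,0],1],[[-0.016,0.0623,0],[0,0,0],1],[[-0.0193,0.0748,0],[0,0,0],1],[[-0.0225,0.0872,0],[0,0,0],1],[[-0.0257,0.0997,0],[0,0,0],1],[[-0.0257,0.0997,0],[0,0,0],1]]'

```text
time: 20.6
tool_pos: [0.6272, 0.064, 0.1476]
tcp_rot: [0.602, 0.799, 0.0, 0.0]
contact_force: [0.3, 0.1, -0.9]
width: 0.0214
grip_force: 58.3
```

```bash
python3 - <<'E'
from h import *
s=sense();p=s["tool_pos"];print(p,s["contact_force"])
im=camera("wrist");sd=camera("side")
t=p-[0,0,.0888]
for n in("wrist","side"): print(n,np.round(proj(camera_model(n),np.r_[[t],T([.5765,.1412,.031],[[.055,-.075,.055]])]),1).tolist())
f=lambda i,x,y,w,h,k:cv2.resize(i[y:y+h,x:x+w],None,fx=k,fy=k,interpolation=cv2.INTER_CUBIC)
cv2.imwrite("pics/k.png",np.hstack([f(im,225,120,90,120,5),f(sd,232,120,70,120,5)])[:600,:800])
E
```

```text
[0.62718892 0.0639554  0.14758949] [ 0.25568198  0.10527622 -0.88809694]
wrist [[284.7, 211.7], [293.9, 207.9]]
side [[281.9, 187.1], [284.3, 186.8]]
```

View pics/k.png

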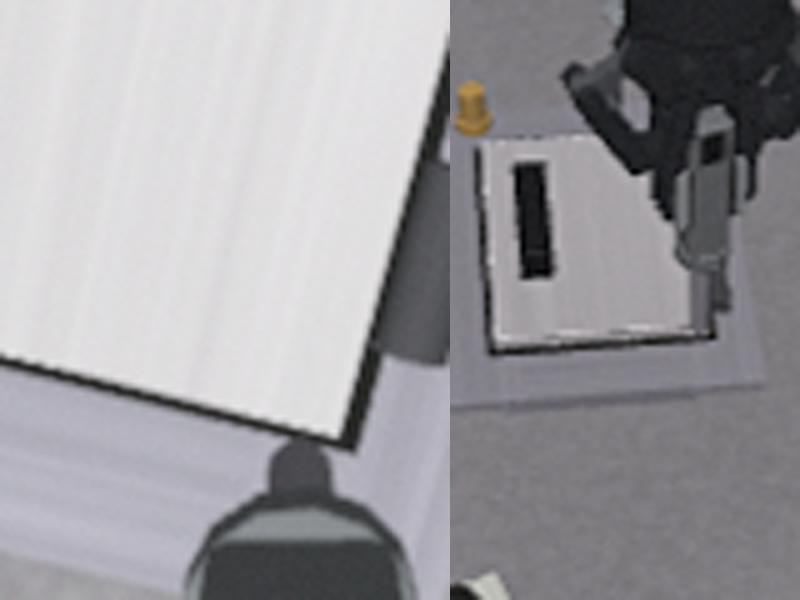

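Request:
carry_out --rows '[[[0,0,-0.06],[0,0,0],1],[[0,0,-0.18],[0,0,0],1],[[0,0,-0.337],[0,0,0],1],[[-0.13,-0.08,-0.337],[0,0,0],1],[[-0.28,-0.17,-0.337],[0,0,0],1],[[-0.43,-0.26,-0.337],[0,0,0],1],[[-0.58,-0.35,-0.337],[0,0,0],1],[[-0.73,-0.43,-0.337],[0,0,0],1],[[-0.85,-0.5,-0.337],[0,0,0],1],[[-0.913,-0.538,-0.337],[0,0,0],1]]'

```text
time: 21.95
tool_pos: [0.5464, -0.2471, 0.2503]
tcp_rot: [0.603, 0.798, -0.0, 0.001]
contact_force: [-0.3, -0.5, -0.5]
width: 0.0213
grip_force: 58.6
```

Request:
carry_out --rows '[[[0,0,0],[0,0,0],1],[[0,0,0],[0,0,0],1],[[0,0,0],[0,0,0],1]]'

```text
time: 22.32
tool_pos: [0.5481, -0.2419, 0.2491]
tcp_rot: [0.6, 0.8, 0.0, 0.0]
contact_force: [-0.3, -0.6, -1.9]
width: 0.0213
grip_force: 58.5
```

Request:
carry_out --rows '[[[-0.004,-0.003,0.08],[0,0,0],1],[[-0.004,-0.003,0.16],[0,0,0],1],[[-0.004,-0.003,0.22],[0,0,0],1],[[-0.004,-0.003,0.25],[0,0,0],1],[[-0.004,-0.003,0.25],[0,0,0],1],[[-0.004,-0.003,0.25],[0,0,0],1]]'

```text
time: 23.08
tool_pos: [0.5475, -0.2455, 0.1746]
tcp_rot: [0.602, 0.799, 0.0, 0.001]
contact_force: [0.5, 0.1, -0.4]
width: 0.0215
grip_force: 58.5
```

Request:
carry_out --rows '[[[0.003,0.001,0],[0,0,0],1],[[0.003,0.001,0],[0,0,0],1],[[0.003,0.001,0.02],[0,0,0],1],[[0.003,0.001,0.04],[0,0,0],1],[[0.003,0.001,0.06],[0,0,0],1],[[0.003,0.001,0.08],[0,0,0],1],[[0.003,0.001,0.1],[0,0,0],1],[[0.003,0.001,0.1],[0,0,0],1]]'

```text
time: 24.08
tool_pos: [0.5465, -0.2442, 0.143]
tcp_rot: [0.602, 0.799, -0.0, -0.001]
contact_force: [-0.1, -0.8, -0.5]
width: 0.0215
grip_force: 58.5
```

Request:
carry_out --rows '[[[0.001,0.003,0.02],[0,0,0],1],[[0.001,0.003,0.04],[0,0,0],1],[[0.001,0.003,0.06],[0,0,0],1],[[0.001,0.003,0.08],[0,0,0],1],[[0.001,0.003,0.1],[0,0,0],1],[[0.001,0.003,0.115],[0,0,0],1],[[0.001,0.003,0.128],[0,0,0],1],[[0.001,0.003,0.137],[0,0,0],1],[[0.001,0.003,0.142],[0,0,0],1],[[0.001,0.003,0.142],[0,0,0],1]]'

```text
time: 25.32
tool_pos: [0.5477, -0.2438, 0.1011]
tcp_rot: [0.602, 0.799, 0.0, 0.0]
contact_force: [0.8, -0.1, -1.1]
width: 0.021
grip_force: 58.5
```

Request:
carry_out --rows '[[[0,0,0.003],[0,0,0],1],[[0,0,0.006],[0,0,0],1],[[0,0,0.006],[0,0,0],1],[[0,0,0.006],[0,0,0],0],[[0,0,0.006],[0,0,0],-1],[[0,0,0.006],[0,0,0],-1],[[0,0,0.006],[0,0,0],-1],[[0,0,0.006],[0,0,0],-1],[[0,0,0.006],[0,0,0],-1],[[0,0,0.006],[0,0,0],-1]]'

```text
time: 26.58
tool_pos: [0.5477, -0.2438, 0.0993]
tcp_rot: [0.602, 0.799, 0.0, -0.0]
contact_force: [-0.7, -0.8, -0.2]
width: 0.0853
grip_force: 0.0
```

Request:
carry_out --rows '[[[0,0,-0.05],[0,0,0],-1],[[0,0,-0.15],[0,0,0],-1],[[0,0,-0.3],[0,0,0],-1],[[0,0,-0.45],[0,0,0],-1],[[0,0,-0.55],[0,0,0],-1],[[0,0,-0.55],[0,0,0],-1],[[0,0,-0.55],[0,0,0],-1]]'

```text
time: 27.45
tool_pos: [0.5471, -0.2436, 0.2641]
tcp_rot: [0.602, 0.799, -0.0, -0.0]
contact_force: [-0.3, -0.3, -0.3]
width: 0.0855
grip_force: 0.0
```

```bash
python3 - <<'E'
from h import *
s=sense();print(s["tool_pos"],s["contact_force"],s["width"])
im=camera("wrist");sd=camera("side");sc=camera("scene")
f=lambda i,x,y,w,h,k:cv2.resize(i[y:y+h,x:x+w],None,fx=k,fy=k,interpolation=cv2.INTER_CUBIC)
a=f(im,205,110,130,150,4)[:600]
b=np.vstack([f(sd,205,120,93,100,3)[:300],f(sc,215,120,93,100,3)[:300]])
cv2.imwrite("pics/z.png",np.hstack([a,b])[:600,:800])
E
```

```text
[ 0.54714045 -0.24363014  0.26407046] [-0.27964625 -0.25213867 -0.33586997] 0.08554628312839876
```

View pics/z.png

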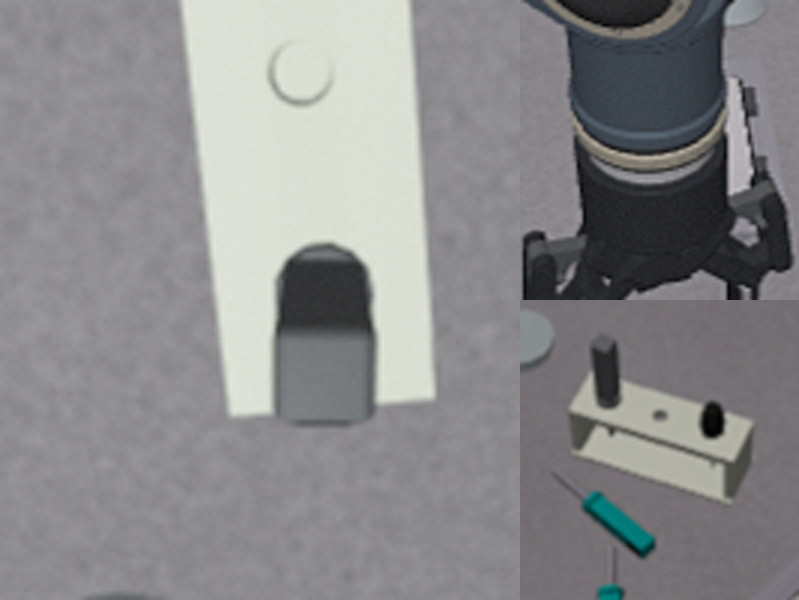

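```bash
python3 -c "
from station import *
print(sign_off())"
```

```text
the job is handed in; nothing more can be done
None
```

The job is handed in, though no verdict came back: the lid is shut, the probe was run along the whole seam at about 3 cm/s with only one light brush (about 4 N) against something near the front corner, probably the lid edge, and it now stands released and upright in its original rack hole; the two turquoise look-alikes, which the arm never went near, changed place after the first pictures, and one now lies on the bench.

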